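Feed the full sample tin with the loader pedal

TASK

One of the three look-alike tins on the tray is full and the other two are empty: lift them to feel which is which, and stand the full one, upright, on the yellow mark of the analyser's loader. Then let go of it and press the pedal with the gripper right down to its stop, hold it there for about a second so that the pusher (not your fingers) sends the tin wholly into the clear-roofed chamber, and let the pedal up again. Do not send in an empty one: it cannot be got out again. The empty tins must end standing on the tray, no tin may be tipped over, and everything else on the bench stays where it is.

Things in the scene. Friction and masses are not known exactly. Their poses are not given: they have to be found in the camera images.
- feeder: Fixed loader: grey bed plate 120 (x) x 500 (y) mm, 10 mm thick. Origin on the table under the bed; z up, y = feed direction, pedal on the -x side. Along y, mm: blue drive housing -240 to -140 (top 65 above the table), orange pusher, loading place, chamber 0 to 100, blue analyser block 110 to 260 (top 144).
- bay (a point): Centre of the yellow round mark (48 mm across) on the bed surface, 10 mm above the table, at feeder x 0, y -55 mm: a tin is to stand here. Two guide rails, 6 mm high, run along y each side, 68 mm apart, from feeder y -105 to 0. Same axes as the feeder.
- mouth (a point): Middle of the chamber's open mouth at bed level (feeder x 0, y 0, z 10 mm). The chamber runs 100 mm on along feeder y: walls 72 mm apart, clear roof 70 mm above the bed inside, its top 85 mm above the table, red trim over the mouth to 92 mm. Same axes as the feeder.
- pusher_face (a point): Middle of the orange pusher's front face (60 mm wide, from 13 to 49 mm above the table). At feeder y -100 mm when the pedal is up. Driven only by the pedal: it advances 105 mm along feeder y over the full pedal stroke, in proportion, taking the tin from the mark wholly into the chamber, and draws back as the pedal rises.
- scale (a joint): Sinking of the steel weigh plate (70 x 98 mm) that is the chamber's floor, in m: 0 when bare (level with the bed), about 0.0003 under an empty tin, about 0.0016 under the full one.
- pedal (a joint): Angle of the spring pedal, rad: 0 = up (rest), 0.45 = down on its stop. The hinge lies along feeder y, through feeder x -75, y 20, z 40 mm. Pressed at mid-pad it needs about 4 N at first, rising to about 8 to 12 N just before the stop (more with a full tin before the pusher), then it goes solid. It springs up by itself when released.
- pedal_pad (a point): Middle of the top face of the pedal's black ribbed pad (60 mm long, 76 mm wide), 105 mm out from the hinge towards feeder -x and 6 mm above the hinge plane. At rest the pad slopes 0.38 rad, outer end up, this point 85 mm above the table; on the stop it slopes 0.07 rad the other way, this point 39 mm above the table.
- tray: Fixed shallow aluminium tray, 300 (x) x 150 (y) mm, rim 10 mm high, floor 4 mm thick. Origin on the table under its centre. The tins stand in a row along its x, about 85 mm apart.
- tin_a_mid (a point): Centre (half-way up, 31 mm above its foot) of one of three look-alike closed round tins: aluminium, 56 mm across, 62 mm tall, paper band, fixed green lid (58 mm across, the top 10 mm). z up. One of the three is full (about 0.42 kg), two are empty (about 0.075 kg), give or take 15 %: which one changes each time, the name does not tell.
- tin_b_mid (a point): Centre (half-way up, 31 mm above its foot) of one of three look-alike closed round tins: aluminium, 56 mm across, 62 mm tall, paper band, fixed green lid (58 mm across, the top 10 mm). z up. One of the three is full (about 0.42 kg), two are empty (about 0.075 kg), give or take 15 %: which one changes each time, the name does not tell.
- tin_c_mid (a point): Centre (half-way up, 31 mm above its foot) of one of three look-alike closed round tins: aluminium, 56 mm across, 62 mm tall, paper band, fixed green lid (58 mm across, the top 10 mm). z up. One of the three is full (about 0.42 kg), two are empty (about 0.075 kg), give or take 15 %: which one changes each time, the name does not tell.
- core: Bystander: grey concrete test core, 50 mm across, 90 mm tall, standing. Origin at its foot.
- brush: Bystander: brush about 180 mm long lying on the table.
- mug: Bystander: blue mug, 80 mm across, 90 mm tall. Origin at its foot.
- flask: Bystander: amber jar, 50 mm across, 120 mm tall. Origin at its foot.
- lid: Bystander: spare green tin lid, 58 mm across, 10 mm thick, lying flat. Origin at its underside.
There are look-alikes about, which are no part of the job. What is shaped like the part that bears tin_b_mid but blue or purple is not meant.

How it is judged:
By the outcome, as a careful person would: the job done as asked, in the order asked, and still so for the second after the job is handed in, with the robot touching nothing.
It also fails if it takes over 70 s, if anything falls off the work surface, if the arm or the gripper's body presses on something with over 40 N, if the wrist force passes 120 N, or if a joint passes its speed limit or range.

ROBOT

A 7-joint arm with a two-finger parallel gripper is mounted at the origin on the work surface. World frame = base frame: x ahead of the robot, y to its left, z up, the work surface at z = 0. Lengths are in mm, angles in rad, forces in N, time in s.
With the tool pointing down it reaches from about 400 to 850 mm from the base axis. Payload 4.4 kg.
Tool frame: the origin (TCP) lies midway between the tips of the shut fingers; the grasp point (between the pads) lies 19 mm behind it; z points along the fingers, y is the line along which they close (so a half turn about z gives the same grasp; the last joint's range is limited). The gripper opens to 94 mm and grips with 3 to 60 N. Pads are 16 mm wide; open, the fingers measure 119 mm over their backs; the gripper's body (75 mm by 177 mm) begins 78 mm behind the grasp point.
Start: joints at [1.227, 0.628, 0.038, 1.517, -0.027, 0.996, -0.02], TCP at [178.285, -625.086, 205.478] pointing down, gripper open.
Joint ranges: [-3.06, 3.06], [-0.37, 2.12], [-1.25, 1.32], [0.18, 2.47], [-1.1, 4.24], [0.23, 1.98], [-2.94, 2.94]. Speed limits (rad/s): [2.57, 2.57, 3.14, 3.14, 3.14, 3.14, 3.14].

INTERFACE

Orientations are given as a unit quaternion [x, y, z, w].
In Python, from bench import bot gives the robot as it stands.
- The arm moves only by the tool move_arm, never from a script. Its argument "increments" is a list of rows, each an object with "grip": the opening, from 0 (shut) to 1 (fully open); "translation": the shift along the tool's x, y, z in mm, a list of three; "twist": the turn, a rotation vector about the tool's x, y, z in rad, a list of three. In form: [{"grip": grip, "translation": [x, y, z], "twist": [wx, wy, wz]}, ...]. A call has 1 to 20 rows; each row shifts and turns the commanded pose from where the row before left it, along the tool's axes as they then stand; what a row does not reach is not made up. A row lasts 1/10 s, in which the tool goes at most 50 mm and 8.59 degrees, less where a joint would pass 70% of its speed; a pose out of reach is approached as far as the arm can. A call with a gripper value outside its range is refused whole. The fingers move at their own pace and stop on an object; the grip force is fixed at half the most. Time passes only in rows, so rows that do not move let the fingers close. It gives the time, the measured TCP pose, the force, the opening and the grip force at its end, in the units of the state.
- bot.get_obs(): the state, without advancing time (a new reading comes with each control period).
- bot.grab_frame(name): name is "side" or "top" or "wrist"; returns the picture (420x560x3 uint8, red, green, blue); there is no depth.
- bot.calibration(name): a dict with "fx", "fy", "cx", "cy" (pixels), "cam_to_world" (4x4, takes a point from camera to world coordinates). Camera axes: x right, y down, z forward; pixel columns grow to the right and rows downward; lengths in mm; the calibration is good to about 2 mm. The wrist camera is an equidistant fisheye: a pixel r from the principal point sees the ray r / f radians off the axis. A picture is of the moment at which its call begins: read the wrist's pose just before it. calibration takes no time and is no camera call; for the wrist camera it gives the pose at the moment of the call.
- bot.finish_job(): hands the job in; it is judged then, once.
Trained networks look in the newest picture that a camera, given by its name, has taken for a name from the list of things; names that differ only in an ending like _2 or _b are one class to them, and where a whole thing is asked for, a point or a joint stands for the part that bears it (a point fixed in the world has none). Each returns a list of dicts, best first, with "p" (0 to 1); they miss things now and then, are a little off and sometimes report something else, mostly with a low value. They report only what shows in the picture. A call takes as long as a camera call. They do not tell look-alikes from the thing itself.
- bot.recognise(target, camera): "bbox" ([centre column, centre row, width, height] in pixels, round what is visible of it).
- bot.landmark_of(target, camera): "pixel" ([column, row] in pixels: a listed point, or the origin of a listed thing).
The state is a dict: "clock": time; "qpos": joint angles; "joint_velocities": joint speeds; "joint_torque": joint torques, N m; "eef_pos": TCP position; "tcp_rot": TCP orientation; "ft_force": force on the tool from outside, world axes, zero at the start; "moment": the same for the moment, N m; "opening": finger opening in mm; "grip_force": force on a finger pad.
Only numpy, scipy, OpenCV 4.12 (cv2) and the standard library are available. Lean on these libraries where they do the work, as an engineer would, in place of code of your own. Each camera call takes 0.05 s, during which the arm holds its last target. There are 200 camera calls.

## Working session

There is one attempt and no reset: what is moved stays moved. The work goes in short steps, Python scripts to look and compute and a tool call to move; the robot and the scene stay as the last step left them, time stands still between calls to the robot, and variables do not carry over. Pictures are saved under pics/ and viewed, at most 10 in all, crops included, and the job is handed in when it is done.

Besides the shell and the picture viewer there is one more tool, called after "Emit:" by a JSON object that holds its "fn" and its "kwargs", one argument or row to a line. move_arm: Moves the arm, as the interface text tells. Its arguments: {"type":"object","properties":{"increments":{"type":"array"}},"required":["increments"]}

```bash
mkdir -p pics
cat > h.py <<'E'
import numpy as np, cv2
from bench import bot
from scipy.spatial.transform import Rotation as R
def ray(cam,px,cal=None):
    c=cal or bot.calibration(cam); T=np.array(c["cam_to_world"])
    u=(px[0]-c["cx"])/c["fx"]; v=(px[1]-c["cy"])/c["fy"]
    if cam=="wrist":
        r=np.hypot(u,v); d=np.array([u/r*np.sin(r),v/r*np.sin(r),np.cos(r)]) if r>1e-9 else np.array([0,0,1.])
    else: d=np.array([u,v,1.])
    return T[:3,3],T[:3,:3]@d
def at(cam,px,z,cal=None):
    o,d=ray(cam,px,cal); return o+d*(z-o[2])/d[2]
def proj(cam,P,cal=None):
    c=cal or bot.calibration(cam); T=np.linalg.inv(np.array(c["cam_to_world"])); p=T[:3,:3]@np.array(P,float)+T[:3,3]
    if cam=="wrist":
        th=np.arctan2(np.hypot(p[0],p[1]),p[2]); n=p[:2]/np.hypot(p[0],p[1])*th
    else: n=p[:2]/p[2]
    return [c["cx"]+c["fx"]*n[0],c["cy"]+c["fy"]*n[1]]
def snap(cam,name):
    f=bot.grab_frame(cam); cv2.imwrite(f"pics/{name}.png",f[:,:,::-1]); return f
E
python3 - <<'E'
from h import *
for c in("top","side"): snap(c,c+"1")
a=np.vstack([cv2.imread("pics/top1.png")]);
o=bot.get_obs(); print(o["clock"],o["eef_pos"],o["tcp_rot"],o["ft_force"])
for t,z in(("tin_a_mid",35),("bay",10),("mouth",10),("pedal_pad",85),("pusher_face",31),("feeder",0),("tray",0),("core",0),("lid",0),("mug",0),("flask",0)):
  for c in("top","side"):
    for r in bot.landmark_of(t,c)[:5]:
        if r["p"]>.2: print(t,c,np.round(r["p"],2),np.round(r["pixel"]),np.round(at(c,r["pixel"],z)))
E
```

```text
0.1 [ 178.11441839 -624.5480843   204.69956881] [ 9.90370838e-01  1.38437657e-01 -1.23111990e-04 -7.76379215e-04] [-0.30229584 -0.37113765  0.02620592]
tin_a_mid top 0.77 [356. 240.] [ 450. -285.   35.]
tin_a_mid side 0.6 [322. 183.] [ 451. -290.   35.]
bay top 0.63 [230. 178.] [633.  76.  10.]
bay top 0.61 [357. 213.] [ 532. -294.   10.]
bay side 0.98 [239. 254.] [634.  75.  10.]
mouth top 0.67 [216. 180.] [627. 116.  10.]
mouth side 0.8 [235. 267.] [629. 126.  10.]
pedal_pad top 0.59 [193. 230.] [465. 167.  85.]
pedal_pad side 0.94 [284. 273.] [471. 165.  85.]
pusher_face top 0.48 [246. 179.] [626.  30.  31.]
pusher_face side 0.77 [249. 237.] [620.  17.  31.]
feeder top 0.71 [424. 200.] [ 578. -494.    0.]
feeder top 0.66 [215. 179.] [632. 122.   0.]
feeder side 0.91 [234. 270.] [629. 131.   0.]
tray top 0.86 [358. 212.] [ 540. -297.    0.]
tray side 0.95 [299. 188.] [ 529. -281.    0.]
core top 0.55 [277. 266.] [380. -63.   0.]
core side 0.78 [327. 239.] [387. -68.   0.]
lid top 0.56 [286. 239.] [457. -88.   0.]
lid side 0.72 [233. 266.] [640. 115.   0.]
lid side 0.55 [307. 226.] [ 460. -106.    0.]
mug top 0.69 [192. 225.] [495. 182.   0.]
mug top 0.67 [423. 195.] [ 591. -489.    0.]
mug side 0.74 [307. 228.] [460. -99.   0.]
mug side 0.67 [299. 152.] [ 576. -485.    0.]
mug side 0.62 [332. 160.] [ 441. -476.    0.]
mug side 0.27 [274. 174.] [ 635. -329.    0.]
flask top 0.55 [110. 251.] [417. 414.   0.]
flask side 0.77 [280. 374.] [415. 403.   0.]
flask side 0.74 [242. 252.] [632.  56.   0.]
```

View pics/top1.png

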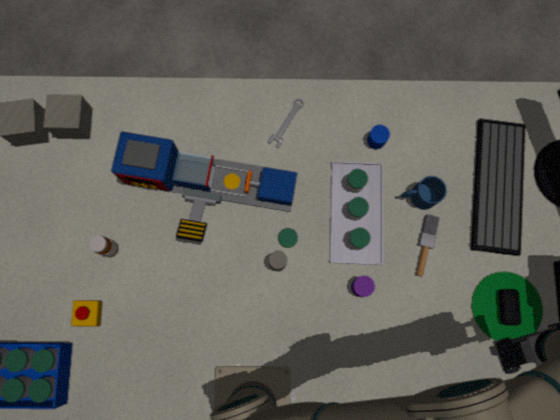

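View pics/side1.png

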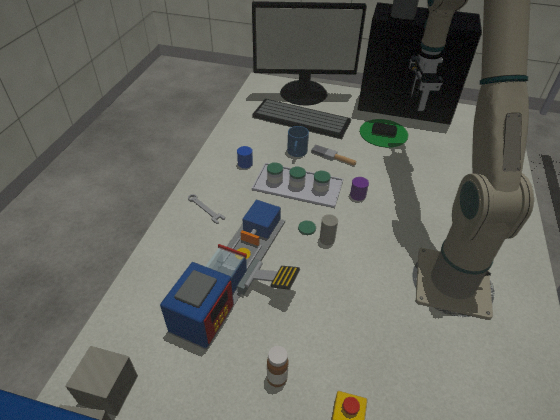

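The tins of the job are the green lids in the tray, top pixels (356,180), (357,208) and (358,238). Look-alikes: blue (377,136), purple (362,286), the spare lid (287,238), and the green lids in the blue crate (20,370). The feeder runs from (296,188) to (118,155), with the bay at (232,181) and the pedal at (192,230).

Run:
```python
from h import *
f=cv2.imread("pics/top1.png"); hsv=cv2.cvtColor(f,cv2.COLOR_BGR2HSV)
def blobs(im,cam,lo,hi,box,z,amin=30):
    m=cv2.inRange(cv2.cvtColor(im,cv2.COLOR_BGR2HSV),np.array(lo),np.array(hi)); n,l,s,c=cv2.connectedComponentsWithStats(m)
    for i in range(1,n):
        x,y=c[i]
        if s[i][4]>=amin and box[0]<x<box[2] and box[1]<y<box[3]: print(cam,np.round(c[i],1),s[i][4],s[i][2:4],np.round(at(cam,c[i],z),1))
print("lids");blobs(f,"top",(60,80,40),(90,255,255),(270,150,400,300),66)
print("mark");blobs(f,"top",(18,120,120),(34,255,255),(215,160,250,200),10)
g=cv2.imread("pics/side1.png")
print("lids");blobs(g,"side",(60,80,40),(90,255,255),(250,150,350,240),66,20)
print("mark");blobs(g,"side",(18,120,120),(34,255,255),(225,240,260,270),10,8)
c=np.hstack([cv2.resize(f[120:260,100:310],None,fx=3.5,fy=3.5,interpolation=cv2.INTER_CUBIC)])
cv2.imwrite("pics/crop1.png",c); print(c.shape)
```

```text
lids
top [357.1 178.5] 284 [19 20] [ 621.5 -286.8   66. ]
top [357.7 206.9] 293 [20 19] [ 539.6 -286.8   66. ]
top [287.5 237.3] 266 [18 18] [451.6 -90.9  66. ]
top [359.2 237.5] 306 [20 20] [ 453.2 -289.    66. ]
mark
top [231.4 180.7] 207 [16 16] [625.5  72.2  10. ]
lids
side [274.3 167.6] 122 [16 11] [ 622.7 -289.    66. ]
side [297.1 171.8] 122 [15 11] [ 540.  -289.4   66. ]
side [321.6 175.9] 130 [16 11] [ 453.3 -291.5   66. ]
side [306.6 226.8] 162 [16 13] [451.3 -40.8  66. ]
mark
side [244.6 251.3] 68 [14 11] [620.2  59.8  10. ]
(490, 735, 3)
```

View pics/crop1.png

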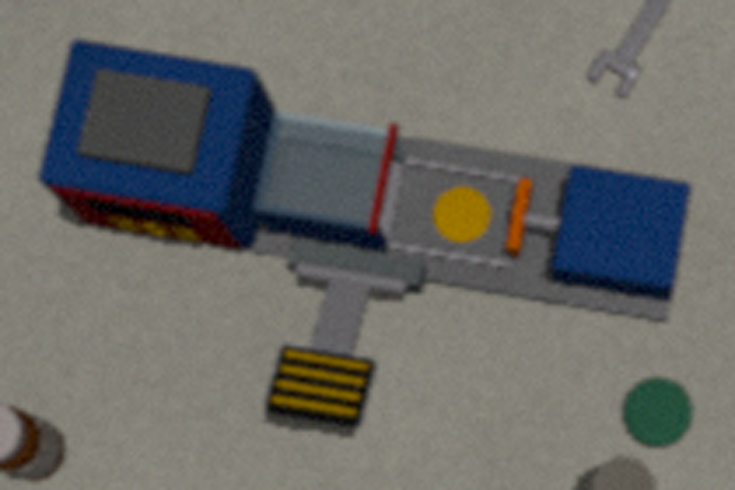

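Emit:
{"fn": "move_arm", "kwargs": {
  "increments": [
    {"grip":1,"translation":[25.4,-17.6,0],"twist":[0,0,0]},
    {"grip":1,"translation":[25.4,-17.6,0],"twist":[0,0,0]},
    {"grip":1,"translation":[25.4,-17.6,0],"twist":[0,0,0]},
    {"grip":1,"translation":[25.4,-17.6,0],"twist":[0,0,0]},
    {"grip":1,"translation":[25.4,-17.6,0],"twist":[0,0,0]},
    {"grip":1,"translation":[25.4,-17.6,0],"twist":[0,0,0]},
    {"grip":1,"translation":[25.4,-17.6,0],"twist":[0,0,0]},
    {"grip":1,"translation":[25.4,-17.6,0],"twist":[0,0,0]},
    {"grip":1,"translation":[25.4,-17.6,0],"twist":[0,0,0]},
    {"grip":1,"translation":[25.4,-17.6,0],"twist":[0,0,0]},
    {"grip":1,"translation":[25.4,-17.6,0],"twist":[0,0,0]},
    {"grip":1,"translation":[25.4,-17.6,0],"twist":[0,0,0]},
    {"grip":1,"translation":[25.4,-17.6,0],"twist":[0,0,0]},
    {"grip":1,"translation":[25.4,-17.6,0],"twist":[0,0,0]},
    {"grip":1,"translation":[0,0,20],"twist":[0,0,0.139]},
    {"grip":1,"translation":[0,0,20],"twist":[0,0,0.139]},
    {"grip":1,"translation":[0,0,0],"twist":[0,0,0]},
    {"grip":1,"translation":[0,0,0],"twist":[0,0,0]}
  ]
}}

```text
clock: 3.0
eef_pos: [452.7, -290.6, 165.7]
tcp_rot: [1.0, 0.002, -0.0, 0.0]
ft_force: [-0.3, 0.3, -0.4]
opening: 94.3
grip_force: 0.0
```

```bash
cat > look.py <<'E'
import sys
from h import *
def look(name,zlid=66,lo=(60,80,40),hi=(90,255,255),amin=300):
    o=bot.get_obs(); T=R.from_quat(o["tcp_rot"]).as_matrix(); p=np.array(o["eef_pos"])
    cal=bot.calibration("wrist"); f=snap("wrist",name)
    print("tcp",np.round(p,1),"yaw",round(float(np.arctan2(T[1,0],T[0,0])),4),"t",o["clock"],"F",np.round(o["ft_force"],2))
    m=cv2.inRange(cv2.cvtColor(f,cv2.COLOR_RGB2HSV),np.array(lo),np.array(hi)); n,l,s,c=cv2.connectedComponentsWithStats(m)
    for i in range(1,n):
        if s[i][4]>=amin:
            P=at("wrist",c[i],zlid,cal); print(np.round(c[i]),s[i],np.round(P,1),"tool delta",np.round(T.T@(P-p),1))
    return cal
if __name__=="__main__": look(sys.argv[1])
E
python3 look.py w1
```

```text
tcp [ 452.7 -290.6  165.7] yaw 0.003 t 3.0 F [-0.33  0.27 -0.39]
[270.  23.] [ 239    0   64   50 2706] [ 617.3 -288.5   66. ] tool delta [164.6  -1.6  99.6]
[273. 112.] [ 239   80   64   63 2657] [ 537.9 -291.3   66. ] tool delta [85.2  0.9 99.7]
[100. 183.] [ 84 167  37  37 875] [ 477.6 -123.8   66. ] tool delta [  25.4 -166.7   99.7]
[269. 199.] [253 182  32  36 909] [ 460.8 -287.6   66. ] tool delta [ 8.2 -3.  99.7]
[540. 272.] [ 509  252   51   52 1478] [ 368.2 -636.    66. ] tool delta [-85.5 345.1  99.7]
```

View pics/w1.png

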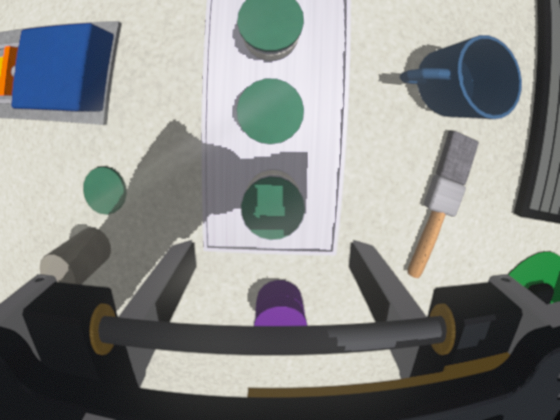

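The wrist view shows the three green lids in a row at (270,23), (270,112) and (272,207). The near tin is under the gripper, and the purple decoy is at (280,300). I'll feel the near tin first.

Emit:
{"fn": "move_arm", "kwargs": {
  "increments": [
    {"grip":1,"translation":[0.5,0,30],"twist":[0,0,0]},
    {"grip":1,"translation":[0.5,0,30],"twist":[0,0,0]},
    {"grip":1,"translation":[0,0,30],"twist":[0,0,0]},
    {"grip":1,"translation":[0,0,25],"twist":[0,0,0]},
    {"grip":1,"translation":[0,0,18],"twist":[0,0,0]},
    {"grip":1,"translation":[0,0,9.5],"twist":[0,0,0]},
    {"grip":1,"translation":[0,0,0],"twist":[0,0,0]},
    {"grip":0.45,"translation":[0,0,0],"twist":[0,0,0]},
    {"grip":0.45,"translation":[0,0,0],"twist":[0,0,0]},
    {"grip":0.45,"translation":[0,0,0],"twist":[0,0,0]},
    {"grip":0.45,"translation":[0,0,0],"twist":[0,0,0]},
    {"grip":0.45,"translation":[0,0,0],"twist":[0,0,0]},
    {"grip":0.45,"translation":[0,0,0],"twist":[0,0,0]}
  ]
}}

```text
clock: 4.35
eef_pos: [453.9, -290.9, 23.4]
tcp_rot: [1.0, -0.0, 0.0, 0.0]
ft_force: [0.1, -1.0, 3.7]
opening: 57.0
grip_force: 30.0
```

Emit:
{"fn": "move_arm", "kwargs": {
  "increments": [
    {"grip":0.45,"translation":[0,0,-5],"twist":[0,0,0]},
    {"grip":0.45,"translation":[0,0,-10],"twist":[0,0,0]},
    {"grip":0.45,"translation":[0,0,-10],"twist":[0,0,0]},
    {"grip":0.45,"translation":[0,0,-5],"twist":[0,0,0]},
    {"grip":0.45,"translation":[0,0,0],"twist":[0,0,0]},
    {"grip":0.45,"translation":[0,0,0],"twist":[0,0,0]},
    {"grip":0.45,"translation":[0,0,0],"twist":[0,0,0]},
    {"grip":0.45,"translation":[0,0,0],"twist":[0,0,0]},
    {"grip":0.45,"translation":[0,0,0],"twist":[0,0,0]}
  ]
}}

```text
clock: 5.25
eef_pos: [453.5, -290.5, 52.7]
tcp_rot: [1.0, -0.0, -0.0, -0.0]
ft_force: [0.5, -1.5, -3.4]
opening: 57.6
grip_force: 30.0
```

Run:
```python
from h import *
for i in range(8):
    bot.grab_frame("wrist"); o=bot.get_obs(); print(np.round(o["ft_force"],2),np.round(o["moment"],2),round(o["opening"],1),np.round(o["eef_pos"][2],1))
```

```text
[ 0.85  1.1  -4.41] [ 0.06 -0.    0.05] 57.7 52.7
[-0.09  0.65 -3.29] [ 0.02 -0.03 -0.01] 57.3 52.8
[-0.44 -0.79 -3.53] [-0.    0.01  0.04] 57.4 52.8
[-0.51 -0.64 -4.96] [ 0.03  0.   -0.04] 57.2 52.9
[-0.28  0.7  -4.1 ] [-0.02  0.01 -0.05] 57.5 52.9
[ 0.34  0.77 -3.85] [-0.01  0.02  0.  ] 56.8 52.9
[ 0.56  0.12 -3.43] [ 0.    0.01 -0.01] 57.1 52.9
[-0.92 -0.01 -4.02] [ 0.03 -0.05 -0.02] 57.2 53.0
```

The readings average about -3.9 N, so this is the full tin (an empty one would give about -0.75 N). I'll carry it to a point short of the bay.

Emit:
{"fn": "move_arm", "kwargs": {
  "increments": [
    {"grip":0.45,"translation":[0,0,-20],"twist":[0,0,0]},
    {"grip":0.45,"translation":[0,0,-25],"twist":[0,0,0]},
    {"grip":0.45,"translation":[0,0,-25],"twist":[0,0,0]},
    {"grip":0.45,"translation":[0,0,-20],"twist":[0,0,0]},
    {"grip":0.45,"translation":[0,0,-10],"twist":[0,0,-0.06]},
    {"grip":0.45,"translation":[0,0,-5],"twist":[0,0,-0.14]},
    {"grip":0.45,"translation":[0,0,0],"twist":[0,0,-0.14]},
    {"grip":0.45,"translation":[0,0,0],"twist":[0,0,-0.14]},
    {"grip":0.45,"translation":[0,0,0],"twist":[0,0,-0.14]},
    {"grip":0.45,"translation":[0,0,0],"twist":[0,0,-0.14]},
    {"grip":0.45,"translation":[0,0,0],"twist":[0,0,-0.14]},
    {"grip":0.45,"translation":[0,0,0],"twist":[0,0,-0.14]},
    {"grip":0.45,"translation":[0,0,0],"twist":[0,0,-0.14]},
    {"grip":0.45,"translation":[0,0,0],"twist":[0,0,-0.14]},
    {"grip":0.45,"translation":[0,0,0],"twist":[0,0,-0.106]},
    {"grip":0.45,"translation":[0,0,0],"twist":[0,0,0]}
  ]
}}

```text
clock: 7.25
eef_pos: [453.2, -290.8, 157.9]
tcp_rot: [0.757, 0.654, 0.0, -0.0]
ft_force: [0.3, 0.2, -3.8]
opening: 57.2
grip_force: 30.0
```

Emit:
{"fn": "move_arm", "kwargs": {
  "increments": [
    {"grip":0.45,"translation":[15,6.2,0],"twist":[0,0,0]},
    {"grip":0.45,"translation":[25,10.3,0],"twist":[0,0,0]},
    {"grip":0.45,"translation":[30,12.4,0],"twist":[0,0,0]},
    {"grip":0.45,"translation":[30,12.4,0],"twist":[0,0,0]},
    {"grip":0.45,"translation":[30,12.4,0],"twist":[0,0,0]},
    {"grip":0.45,"translation":[30,12.4,0],"twist":[0,0,0]},
    {"grip":0.45,"translation":[30,12.4,0],"twist":[0,0,0]},
    {"grip":0.45,"translation":[30,12.4,0],"twist":[0,0,0]},
    {"grip":0.45,"translation":[30,12.4,0],"twist":[0,0,0]},
    {"grip":0.45,"translation":[20,8.3,0],"twist":[0,0,0]},
    {"grip":0.45,"translation":[13,5.4,0],"twist":[0,0,0]},
    {"grip":0.45,"translation":[0,0,0],"twist":[0,0,0]},
    {"grip":0.45,"translation":[0,0,0],"twist":[0,0,0]}
  ]
}}

```text
clock: 8.55
eef_pos: [609.6, -28.9, 157.7]
tcp_rot: [0.757, 0.653, -0.001, 0.0]
ft_force: [-0.5, -0.4, -4.1]
opening: 56.9
grip_force: 30.0
```

Run:
```python
from look import *
cal=look("w2",10,(18,120,100),(34,255,255),100)
import json; c=dict(cal); c["cam_to_world"]=np.array(c["cam_to_world"]).tolist(); json.dump(c,open("cal2.json","w"))
for t,z in(("bay",10),("mouth",10),("pedal_pad",85),("pusher_face",31)):
    for r in bot.landmark_of(t,"wrist")[:2]: print(t,round(r["p"],2),np.round(r["pixel"]),np.round(at("wrist",r["pixel"],z,cal)))
```

```text
tcp [609.6 -28.9 157.7] yaw 1.4243 t 8.55 F [-0.52 -0.39 -4.08]
[55. 30.] [ 50   0  12  60 442] [386.1 212.5  10. ] tool delta [ 206.5 -256.2  147.6]
[70. 29.] [ 65   0  11  59 434] [407.7 205.2  10. ] tool delta [ 202.4 -233.7  147.6]
[85. 28.] [ 79   0  12  57 430] [428.5 198.5  10. ] tool delta [ 198.8 -212.1  147.6]
[100.  27.] [ 95   0  11  56 426] [448.5 192.2  10. ] tool delta [ 195.5 -191.4  147.6]
[271.  97.] [ 248   74   48   47 1784] [622.6  72.2  10. ] tool delta [102.2  -1.7 147.5]
[390. 341.] [386 321   7  40 116] [ 735.3 -245.4   10. ] tool delta [-195.6  156.1  147.8]
bay 0.71 [270.  95.] [622.  75.  10.]
mouth 0.72 [274.  43.] [633. 127.  10.]
pedal_pad 0.66 [76. 19.] [464. 177.  85.]
pusher_face 0.68 [272. 140.] [618.  31.  31.]
```

View pics/w2.png

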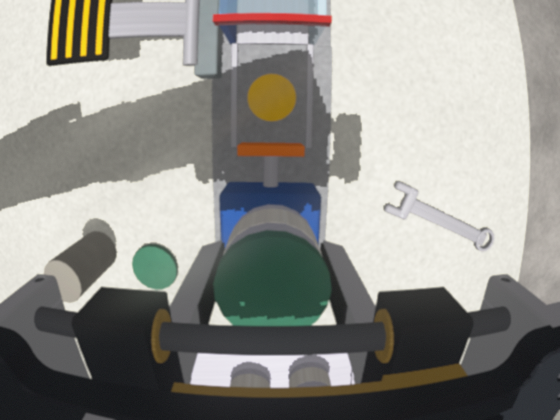

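The mark is at (271,97), between rails at columns 233 and 310. The pusher is at (270,150), and the rails run parallel to the tool x axis. I'll move over the mark and lower.

Emit:
{"fn": "move_arm", "kwargs": {
  "increments": [
    {"grip":0.45,"translation":[15,-0.7,0],"twist":[0,0,0]},
    {"grip":0.45,"translation":[25,0,0],"twist":[0,0,0]},
    {"grip":0.45,"translation":[25,0,0],"twist":[0,0,0]},
    {"grip":0.45,"translation":[25,0,0],"twist":[0,0,0]},
    {"grip":0.45,"translation":[12,0,0],"twist":[0,0,0]},
    {"grip":0.45,"translation":[0,0,10],"twist":[0,0,0]},
    {"grip":0.45,"translation":[0,0,25],"twist":[0,0,0]},
    {"grip":0.45,"translation":[0,0,25],"twist":[0,0,0]},
    {"grip":0.45,"translation":[0,0,20],"twist":[0,0,0]},
    {"grip":0.45,"translation":[0,0,15],"twist":[0,0,0]},
    {"grip":0.45,"translation":[0,0,10],"twist":[0,0,0]},
    {"grip":0.45,"translation":[0,0,5],"twist":[0,0,0]},
    {"grip":0.45,"translation":[0,0,0],"twist":[0,0,0]},
    {"grip":0.45,"translation":[0,0,0],"twist":[0,0,0]}
  ]
}}

```text
clock: 10.2
eef_pos: [625.1, 73.6, 48.7]
tcp_rot: [0.757, 0.654, 0.001, 0.0]
ft_force: [-0.0, -0.1, -3.4]
opening: 57.4
grip_force: 30.0
```

Run:
```python
from h import *
a=snap("side","s2")[200:310,170:310]; b=snap("top","t2")[120:260,150:310]
cv2.imwrite("pics/c2.png",np.hstack([cv2.resize(a,(380,300),interpolation=2),cv2.resize(b,(343,300),interpolation=2)])[:,:,::-1])
o=bot.get_obs(); print(o["eef_pos"],o["tcp_rot"],o["ft_force"])
```

```text
[625.16880671  73.69414635  48.94027963] [7.56478143e-01 6.54018347e-01 7.65676049e-04 4.83254426e-04] [-0.1482075  -0.18913681 -3.8204777 ]
```

View pics/c2.png

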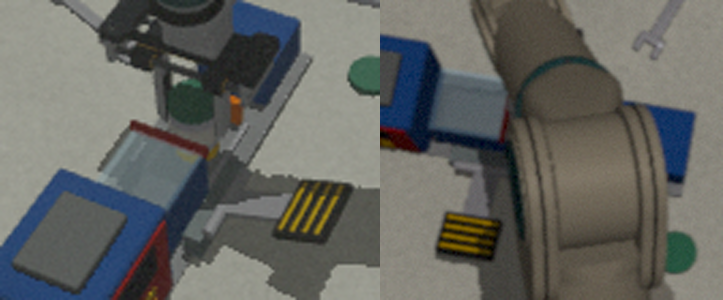

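The tin hangs between the rails above the mark, with the pusher just behind it. Lower the last 19 mm and release.

Emit:
{"fn": "move_arm", "kwargs": {
  "increments": [
    {"grip":0.45,"translation":[-1,-0.4,8],"twist":[0,0,0]},
    {"grip":0.45,"translation":[0,0,6],"twist":[0,0,0]},
    {"grip":0.45,"translation":[0,0,3],"twist":[0,0,0]},
    {"grip":0.45,"translation":[0,0,2],"twist":[0,0,0]},
    {"grip":0.45,"translation":[0,0,0],"twist":[0,0,0]},
    {"grip":0.45,"translation":[0,0,0],"twist":[0,0,0]},
    {"grip":0.45,"translation":[0,0,0],"twist":[0,0,0]}
  ]
}}

```text
clock: 11.0
eef_pos: [623.3, 72.4, 29.4]
tcp_rot: [0.756, 0.654, -0.001, -0.0]
ft_force: [-5.4, -1.0, 4.6]
opening: 57.2
grip_force: 30.0
```

Emit:
{"fn": "move_arm", "kwargs": {
  "increments": [
    {"grip":0.75,"translation":[0,0,0],"twist":[0,0,0]},
    {"grip":0.75,"translation":[0,0,0],"twist":[0,0,0]},
    {"grip":0.75,"translation":[0,0,0],"twist":[0,0,0]},
    {"grip":0.75,"translation":[0,0,-15],"twist":[0,0,0]},
    {"grip":0.75,"translation":[0,0,-25],"twist":[0,0,0]},
    {"grip":0.75,"translation":[0,0,-30],"twist":[0,0,0]},
    {"grip":0.75,"translation":[0,0,-30],"twist":[0,0,0]},
    {"grip":0.75,"translation":[0,0,-20],"twist":[0,0,0]},
    {"grip":0.75,"translation":[-15,0,-5],"twist":[0,0,0]},
    {"grip":0.75,"translation":[-25,0,0],"twist":[0,0,0]},
    {"grip":0.75,"translation":[-25,0,0],"twist":[0,0,0]},
    {"grip":0.75,"translation":[-25,0,0],"twist":[0,0,0]},
    {"grip":0.75,"translation":[-10,0,0],"twist":[0,0,0]},
    {"grip":0.75,"translation":[0,0,0],"twist":[0,0,0]}
  ]
}}

```text
clock: 12.4
eef_pos: [608.8, -29.1, 153.6]
tcp_rot: [0.758, 0.653, -0.001, 0.0]
ft_force: [0.3, 0.4, 0.8]
opening: 70.4
grip_force: 0.0
```

Run:
```python
from look import *
cal=look("w3",72)
for t,z in(("mouth",10),("pedal_pad",85)):
    for r in bot.landmark_of(t,"wrist")[:2]: print(t,round(r["p"],2),np.round(r["pixel"]),np.round(at("wrist",r["pixel"],z,cal)))
```

```text
tcp [608.8 -29.1 153.6] yaw 1.4221 t 12.4 F [0.3  0.43 0.81]
[258.  78.] [ 237   59   49   45 1193] [613.5  84.5  72. ] tool delta [113.1 -12.1  81.5]
[281. 110.] [ 252   90   54   37 1111] [627.7  56.   72. ] tool delta [87.   6.1 81.5]
[152. 268.] [ 132  247   43   43 1316] [488.8 -63.7  72. ] tool delta [ -51.9 -113.5   81.8]
mouth 0.92 [274.  41.] [634. 128.  10.]
mouth 0.29 [272.  97.] [623.  72.  10.]
pedal_pad 0.7 [76. 20.] [466. 174.  85.]
```

View pics/w3.png

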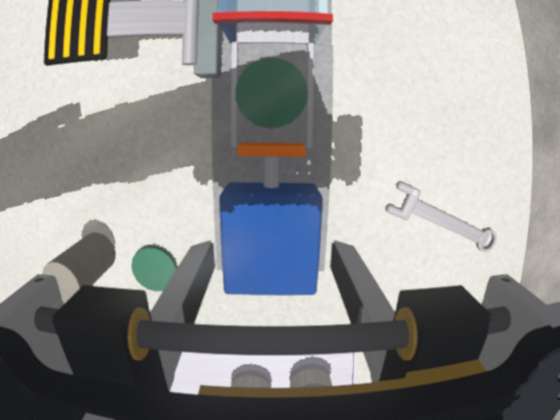

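The tin stands on the mark (lid at (271,92)), between the rails and clear of the pusher at row 150. Now the pedal: its pad comes out at (463–466, 171–174), which agrees with the geometry.

Emit:
{"fn": "move_arm", "kwargs": {
  "increments": [
    {"grip":0,"translation":[10,-10,0],"twist":[0,0,0]},
    {"grip":0,"translation":[18,-18,0],"twist":[0,0,0]},
    {"grip":0,"translation":[20,-20,0],"twist":[0,0,0]},
    {"grip":0,"translation":[20,-20,0],"twist":[0,0,0]},
    {"grip":0,"translation":[20,-20,0],"twist":[0,0,0]},
    {"grip":0,"translation":[20,-20,0],"twist":[0,0,0]},
    {"grip":0,"translation":[20,-20,0],"twist":[0,0,0]},
    {"grip":0,"translation":[20,-20,0],"twist":[0,0,0]},
    {"grip":0,"translation":[18,-18,0],"twist":[0,0,0]},
    {"grip":0,"translation":[10.7,-8,0],"twist":[0,0,0]},
    {"grip":0,"translation":[0,0,20],"twist":[0,0,0]},
    {"grip":0,"translation":[0,0,20],"twist":[0,0,0]},
    {"grip":0,"translation":[0,0,10],"twist":[0,0,0]},
    {"grip":0,"translation":[0,0,0],"twist":[0,0,0]}
  ]
}}

```text
clock: 13.95
eef_pos: [461.8, 173.6, 102.9]
tcp_rot: [0.756, 0.654, -0.001, -0.0]
ft_force: [-0.7, 0.5, -0.0]
opening: 0.7
grip_force: 0.0
```

Run:
```python
from h import *
a=snap("side","s3")[180:330,170:340]; b=snap("wrist","w4")
cv2.imwrite("pics/c3.png",np.hstack([cv2.resize(a,(400,353),interpolation=2),cv2.resize(b,(400,300),interpolation=2)[:, :] if 0 else cv2.copyMakeBorder(cv2.resize(b,(400,300)),0,53,0,0,0)])[:,:,::-1])
o=bot.get_obs(); print(o["eef_pos"],o["tcp_rot"],o["ft_force"],o["opening"])
```

```text
[462.95949061 173.91318491 104.24308605] [7.56439859e-01 6.54063240e-01 1.32204119e-04 5.61717919e-06] [ 0.66217643 -0.38433923  0.16400228] 0.3355222251214827
```

View pics/c3.png

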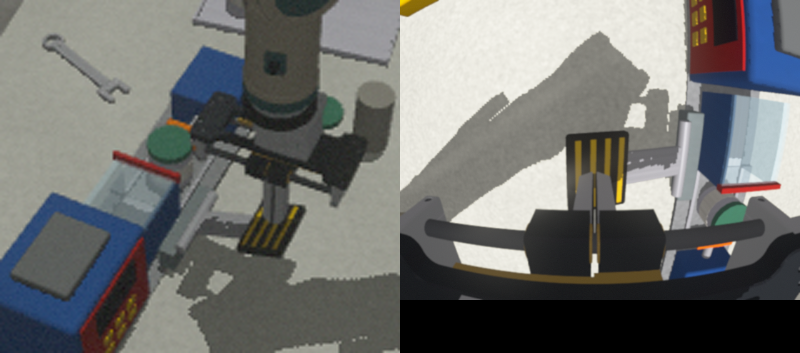

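Emit:
{"fn": "move_arm", "kwargs": {
  "increments": [
    {"grip":0,"translation":[0,0,4.5],"twist":[0,0,0]},
    {"grip":0,"translation":[0,0,4.5],"twist":[0,0,0]},
    {"grip":0,"translation":[0,0,4.5],"twist":[0,0,0]},
    {"grip":0,"translation":[0,0,4.5],"twist":[0,0,0]},
    {"grip":0,"translation":[0,-0.5,3.2],"twist":[0,0,0]},
    {"grip":0,"translation":[0,-0.5,3.2],"twist":[0,0,0]},
    {"grip":0,"translation":[0,-0.5,3.2],"twist":[0,0,0]},
    {"grip":0,"translation":[0,-0.5,3.2],"twist":[0,0,0]},
    {"grip":0,"translation":[0,-0.5,3.2],"twist":[0,0,0]},
    {"grip":0,"translation":[0,-0.5,3.2],"twist":[0,0,0]},
    {"grip":0,"translation":[0,-0.5,3.2],"twist":[0,0,0]},
    {"grip":0,"translation":[0,-0.5,3.2],"twist":[0,0,0]},
    {"grip":0,"translation":[0,-0.5,3.2],"twist":[0,0,0]},
    {"grip":0,"translation":[0,-0.5,3.2],"twist":[0,0,0]},
    {"grip":0,"translation":[0,-0.5,3.2],"twist":[0,0,0]},
    {"grip":0,"translation":[0,-0.5,3.2],"twist":[0,0,0]},
    {"grip":0,"translation":[0,-0.5,3.2],"twist":[0,0,0]},
    {"grip":0,"translation":[0,0,3.2],"twist":[0,0,0]}
  ]
}}

```text
clock: 15.85
eef_pos: [454.4, 175.0, 41.6]
tcp_rot: [0.756, 0.654, -0.001, -0.001]
ft_force: [-5.3, 1.1, 14.3]
opening: 0.7
grip_force: 6.4
```

Emit:
{"fn": "move_arm", "kwargs": {
  "increments": [
    {"grip":0,"translation":[0,0,1.5],"twist":[0,0,0]},
    {"grip":0,"translation":[0,0,1.5],"twist":[0,0,0]},
    {"grip":0,"translation":[0,0,0],"twist":[0,0,0]}
  ]
}}

```text
clock: 16.15
eef_pos: [454.4, 175.0, 38.6]
tcp_rot: [0.756, 0.654, -0.001, -0.001]
ft_force: [-5.2, 1.2, 11.8]
opening: 0.2
grip_force: 6.1
```

Emit:
{"fn": "move_arm", "kwargs": {
  "increments": [
    {"grip":0,"translation":[0,0,1],"twist":[0,0,0]},
    {"grip":0,"translation":[0,0,1],"twist":[0,0,0]},
    {"grip":0,"translation":[0,0,0],"twist":[0,0,0]}
  ]
}}

```text
clock: 16.45
eef_pos: [454.5, 175.0, 38.0]
tcp_rot: [0.756, 0.655, -0.001, -0.0]
ft_force: [-8.1, 1.1, 27.9]
opening: 0.5
grip_force: 14.5
```

It went solid at z = 38, with 28 N. Hold it there, and look meanwhile.

Emit:
{"fn": "move_arm", "kwargs": {
  "increments": [
    {"grip":0,"translation":[0,0,0],"twist":[0,0,0]},
    {"grip":0,"translation":[0,0,0],"twist":[0,0,0]},
    {"grip":0,"translation":[0,0,0],"twist":[0,0,0]},
    {"grip":0,"translation":[0,0,0],"twist":[0,0,0]},
    {"grip":0,"translation":[0,0,0],"twist":[0,0,0]},
    {"grip":0,"translation":[0,0,0],"twist":[0,0,0]},
    {"grip":0,"translation":[0,0,0],"twist":[0,0,0]},
    {"grip":0,"translation":[0,0,0],"twist":[0,0,0]},
    {"grip":0,"translation":[0,0,0],"twist":[0,0,0]}
  ]
}}

```text
clock: 17.35
eef_pos: [454.4, 175.0, 38.0]
tcp_rot: [0.756, 0.654, -0.001, -0.0]
ft_force: [-8.0, -0.4, 28.1]
opening: 0.2
grip_force: 14.5
```

Run:
```python
from h import *
a=snap("side","s5")[180:330,170:340]; b=snap("wrist","w5")
cv2.imwrite("pics/c5.png",np.hstack([cv2.resize(a,(400,353),interpolation=2),cv2.resize(b[60:330,300:],(364,353),interpolation=2)])[:,:,::-1])
o=bot.get_obs(); print(o["clock"],o["eef_pos"],o["ft_force"])
```

```text
17.45 [454.47353684 175.04362312  37.99046471] [-8.10224099 -0.29162325 27.75894272]
```

View pics/c5.png

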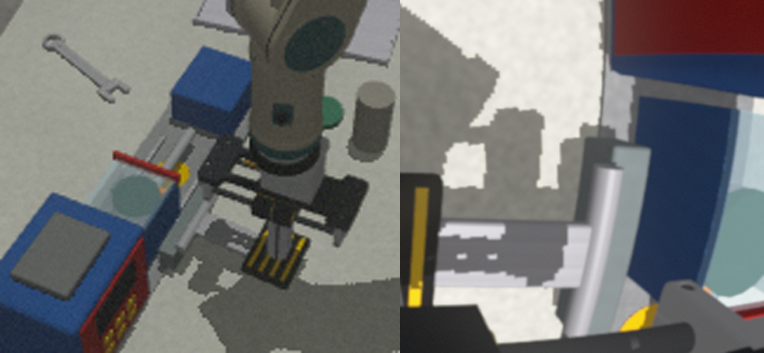

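The tin is inside the chamber under the clear roof, with the pusher just past the mouth. I'll let the pedal up gently and move away.

Emit:
{"fn": "move_arm", "kwargs": {
  "increments": [
    {"grip":0,"translation":[0,0,-3],"twist":[0,0,0]},
    {"grip":0,"translation":[0,0,-4],"twist":[0,0,0]},
    {"grip":0,"translation":[0,0,-4],"twist":[0,0,0]},
    {"grip":0,"translation":[0,0,-5],"twist":[0,0,0]},
    {"grip":0,"translation":[0,0,-5],"twist":[0,0,0]},
    {"grip":0,"translation":[0,0,-5],"twist":[0,0,0]},
    {"grip":0,"translation":[0,0,-5],"twist":[0,0,0]},
    {"grip":0,"translation":[0,0,-5],"twist":[0,0,0]},
    {"grip":0,"translation":[0,0,-5],"twist":[0,0,0]},
    {"grip":0,"translation":[0,0,-5],"twist":[0,0,0]},
    {"grip":0,"translation":[0,0,-5],"twist":[0,0,0]},
    {"grip":0,"translation":[0,0,-10],"twist":[0,0,0]},
    {"grip":0,"translation":[0,0,-20],"twist":[0,0,0]},
    {"grip":0,"translation":[0,0,-25],"twist":[0,0,0]},
    {"grip":0,"translation":[0,0,-25],"twist":[0,0,0]},
    {"grip":0,"translation":[0,0,-25],"twist":[0,0,0]},
    {"grip":0,"translation":[0,0,-10],"twist":[0,0,0]},
    {"grip":0,"translation":[0,0,0],"twist":[0,0,0]},
    {"grip":0,"translation":[0,0,0],"twist":[0,0,0]}
  ]
}}

```text
clock: 19.35
eef_pos: [455.2, 174.2, 201.3]
tcp_rot: [0.756, 0.654, -0.001, -0.0]
ft_force: [-0.1, -0.0, -0.2]
opening: 0.3
grip_force: 0.0
```

Run:
```python
from h import *
a=snap("side","s6")[120:330,160:400]; b=snap("top","t6")[100:310,90:450]
cv2.imwrite("pics/c6.png",np.hstack([cv2.resize(a,(343,300),interpolation=2),cv2.resize(b,(450,300),interpolation=2)])[:,:,::-1])
o=bot.get_obs(); print(o["clock"],o["eef_pos"],o["ft_force"])
```

```text
19.45 [455.23887897 174.09187137 200.92247607] [ 0.02494755 -0.04164234  0.14225159]
```

View pics/c6.png

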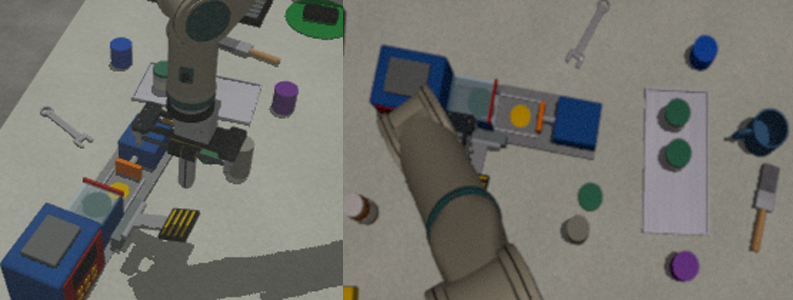

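The tin is in the chamber, the pusher has drawn back and the pedal is up. The two empty tins stand on the tray, and the rest of the bench is unmoved. Handing in.

```bash
python3 -c "
from bench import bot; print(bot.finish_job())"
```

```text
the job is handed in; nothing more can be done
None
```

The full tin is in the chamber, sent in by the pusher with the pedal held on its stop for about a second. The pedal is up again, the other two tins still stand on the tray, and the job is handed in. I lifted only the first tin: it pulled about 3.9 N, near the 4.1 N of a full tin, so I did not lift the other two.

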